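# Re-blocking a lens: set the centring slide, then hold the lens over the pad

### The arm

A 6-joint arm with a two-finger parallel gripper is mounted at the origin on a cart in front of the work surface, level with it; the furniture and walls round the work are solid. World frame = base frame: x ahead of the robot, y to its left, z up, the work surface at z = 0. Lengths are in m, angles in degrees, forces in N, time in s.
With the tool pointing down it reaches from about 0.375 to 0.9 m from the base axis. Payload 3.1 kg.
Tool frame: the origin (TCP) lies on the centre line of the jaws, within the pads' length; the fingertips stand 22 mm ahead of it and the grasp point (between the pads) lies 3 mm ahead of it; z points along the fingers, y is the line along which they close (so a half turn about z gives the same grasp; the last joint's range is limited). The gripper opens to 87 mm and grips with 3 to 60 N. Pads are 19 mm wide; open, the fingers measure 117 mm over their backs; the gripper's body (75 mm by 190 mm) begins 51 mm behind the grasp point.
Start: joints at [-78.008, 30.224, 82.088, -0, 67.689, -10.227], TCP at [0.236, -0.579, 0.245] pointing down, gripper open.
Joint ranges: [-176.69, 176.69], [-43.24, 126.21], [12.49, 139.97], [-82, 262], [0, 151.66], [-163.58, 163.58]. Speed limits (degrees/s): [159.86, 159.86, 180, 180, 180, 180].

### API

Orientations are given as a 3x3 rotation matrix whose columns are the frame's x, y, z axes.
In Python, from rig import * gives the robot as it stands.
- The arm moves only by the shell command python3 -m jog 'ROWS'. ROWS is text: rows parted by semicolons, each of 7 numbers parted by spaces: the shift along the tool's x, y, z in mm, then the turn, a rotation vector about the tool's x, y, z in rad, then the finger opening in mm, from 0 to 87. In form: tx ty tz ax ay az fingers; .... A call has 1 to 12 rows; each row shifts and turns the commanded pose from where the row before left it, along the tool's axes as they then stand; what a row does not reach is not made up. A row lasts 1/8 s, in which the tool goes at most 62.5 mm and 10.7 degrees, less where a joint would pass 70% of its speed; a pose out of reach is approached as far as the arm can. A call with a gripper value outside its range is refused whole. The fingers move at their own pace and stop on an object; the grip force is fixed at half the most. Time passes only in rows, so rows that do not move let the fingers close. It gives the time, the measured TCP pose, the force, the opening and the grip force at its end, in the units of the state.
- read_state(): the state, without advancing time (a new reading comes with each control period).
- capture(name): name is "side" or "top" or "wrist"; returns a dict with "color" (420x560x3 uint8, red, green, blue), "camera_matrix" (3x3 intrinsics, pixels), "distortion" ([k1, k2, p1, p2, k3] as OpenCV has them; the pictures are not rectified), "R" (3x3) and "t" (3): a world point X has camera coordinates R X + t. Camera axes: x right, y down, z forward; pixel columns grow to the right and rows downward; lengths in m; the calibration is good to about 2 mm. A picture is of the moment at which its call begins. There is no depth.
- hand_in(): hands the job in; it is judged then, once.
Trained networks look in the newest picture that a camera, given by its name, has taken for a name from the list of things; names that differ only in an ending like _2 or _b are one class to them, and where a whole thing is asked for, a point or a joint stands for the part that bears it (a point fixed in the world has none). Each returns a list of dicts, best first, with "conf" (0 to 1); they miss things now and then, are a little off and sometimes report something else, mostly with a low value. They report only what shows in the picture. A call takes as long as a camera call. They do not tell look-alikes from the thing itself.
- find_in(camera, target): "at" ([x, y, z] in m, in world coordinates, good to about 4 mm: the middle of the surface that is visible of it).
- trace(camera, target): "pixels" (420x560 bool, what is visible of it).
- place_of(camera, target): "at" ([x, y, z] in m, in world coordinates, good to about 4 mm: a listed point, or the origin of a listed thing).
The state is a dict: "time_s": time; "joint_positions": joint angles; "qvel": joint speeds; "tau": joint torques, N m; "position": TCP position; "tcp_rot": TCP orientation; "force": force on the tool from outside, world axes, zero at the start; "moment": the same for the moment, N m; "opening": opening from 0.0 (shut) to 1.0 (fully open); "grasp_force": force on a finger pad.
Only numpy, scipy, OpenCV 4.12 (cv2) and the standard library are available. Lean on these libraries where they do the work, as an engineer would, in place of code of your own. Each camera call takes 0.05 s, during which the arm holds its last target. There are 200 camera calls.

### The job

The oval lens in the grey job tray goes back on the lens blocker to be edged down. First pull the blocker's carriage out by its black knob until its pointer lines up with the brass index tab on the scale, and let go of it. Then lift the lens off its rest, carry it over the jars and finish holding it level, right way up as it lay, just above the sticky pad on the carriage (a gap of about a centimetre at most), centred on the pad with the lens's long axis along the carriage's travel; the pad grips at first touch, so nothing may touch it, and the things standing round about stay where they are.

Things in the scene. Friction and masses are not known exactly. Their poses are not given: they have to be found in the camera images.
- blocker: Lens blocker, fixed to the bench: grey base 130 (x) x 200 (y) mm, top at 38 mm, low aluminium rod supports at both ends up to 62 mm. Origin: centre of its underside; its own +x is the rear, +y its left. The carriage slides along its y. A press arm is parked on a post at the rear left (x +50, y +62 mm, up to 102 mm high, reaching to x +120).
- carriage (a joint): Carriage of the blocker, aluminium plate 66 x 100 mm, top at 56.5 mm above the bench, sliding on two rods. Value in m: 0 pushed in (towards the blocker's +y), grows to 0.040 as it is pulled out towards the blocker's -y. Starts between 0 and 0.006. A light spring (60 N/m) draws it in and a friction brake (4 N) holds it where it is left; about 4 to 7 N pulls it.
- pull_knob (a point): Centre of the top of the black upright knob on the carriage: a post of 16 mm diameter, 30 mm tall (top 86.5 mm above the bench), standing 58 mm from the pad's centre on the blocker's -y side. Axes as the blocker's. Moves with the carriage.
- pointer (a point): Tip end of the thin dark pointer blade on the carriage, over the steel scale on the front of the blocker. Axes as the blocker's; moves with the carriage.
- index_tab: Brass index tab, 12 mm wide rider with a thin brass finger, clamped on the front edge of the scale (about 60 mm in front of the blocker's centre line, 38 to 46 mm above the bench); its place along the scale varies. Axes as the blocker's; the carriage is set when pointer and tab have the same y in the blocker's frame. It lies 18 to 34 mm out from the pushed-in place of the pointer.
- pad_top (a point): Centre of the top face of the white round sticky pad (diameter 25 mm) on its block on the carriage, 75.5 mm above the bench. Axes as the blocker's: y is the line of travel, z up. Around it, within 100 mm, all of the blocker's other parts stand lower than 90 mm above the bench, but for the parked press arm. Block and collar under the pad: diameter 36 mm or less.
- lens: Clear oval spectacle lens, 42 mm (its x) x 54 mm (its y, the long axis) x 5 mm thick, 11 g. Origin: centre of its underside; z up. Lies on the rubber rest in the tray with its underside 16 mm above the bench, gripped best across its 42 mm width at the edge.
- job_tray: Grey job tray fixed to the bench, 210 (x) x 170 (y) mm, walls 28 mm high, floor 3 mm; origin: centre of its underside. The rubber lens rest, 26 mm diameter (38 mm at its foot), stands at x -10, y 0 mm, top 16 mm above the bench; the lens's centre lies within 5 mm of its. A card lies flat at the +x end, a marker pen (17 mm high) along the +y wall at y 70 mm.
- jar_yellow: Jar with a yellow cap, 67 mm diameter, 98 mm high, between tray and blocker; origin at the centre of its underside.
- jar_red: Jar with a red cap, 62 mm diameter, 94 mm high, between tray and blocker; origin at the centre of its underside.
- cotton_buds: Tub of cotton buds, 77 mm diameter, 80 mm high, between tray and blocker; origin at the centre of its underside.
- mist_bottle: Mist bottle, 41 mm diameter, 148 mm high, behind the tray; origin at the centre of its underside.
- parts_box: Small clear parts box, 88 x 76 x 24 mm, behind the blocker; origin at the centre of its underside.
Things that resemble listed ones, but are neither listed nor needed, are in the scene too. Leave any orange look-alike of the lens alone.

How it is judged:
By the outcome, as a careful person would: the job done as asked, in the order asked, and still so for the second after the job is handed in, while the arm keeps its last pose, push and grip.
It also fails if it takes over 72 s, if anything falls off the work surface, if the arm or the gripper's body presses on something with over 40 N, if the wrist force passes 120 N, or if a joint passes its speed limit or range.

## Working session

There is one attempt and no reset: what is moved stays moved. The work goes in short steps, Python scripts to look and compute and a shell command to move; the robot and the scene stay as the last step left them, time stands still between calls to the robot, and variables do not carry over. Pictures are saved under pics/ and viewed, at most 13 in all, crops included, and the job is handed in when it is done.

```bash
ls; mkdir -p pics; cat > h.py <<'E'
from rig import *
import numpy as np, cv2
def save(c,n):
    im=capture(c); cv2.imwrite(f'pics/{n}.png',cv2.cvtColor(im['color'],cv2.COLOR_RGB2BGR)); return im
def proj(im,P):
    P=np.atleast_2d(P).astype(float)
    return cv2.projectPoints(P,cv2.Rodrigues(np.array(im['R']))[0],np.array(im['t'],float),np.array(im['camera_matrix']),np.array(im['distortion'],float))[0].reshape(-1,2)
def ray(im,uv,z):
    "pixel -> world point at height z"
    K=np.array(im['camera_matrix']);R=np.array(im['R']);t=np.array(im['t'],float)
    p=cv2.undistortPoints(np.array(uv,float).reshape(-1,1,2),K,np.array(im['distortion'],float)).reshape(-1,2)
    d=np.c_[p,np.ones(len(p))]@R; c=-R.T@t
    return c+d*((z-c[2])/d[:,2])[:,None]
E
python3 - <<'E'
from h import *
names="blocker carriage pull_knob pointer index_tab pad_top lens job_tray jar_yellow jar_red cotton_buds mist_bottle parts_box".split()
for c in ("top","side","wrist"):
    save(c,c+"0")
    for n in names:
        r=place_of(c,n)
        print(c,n,[(np.round(x['at'],4).tolist(),round(x['conf'],2)) for x in r[:3]])
print(read_state())
E
```

```text
pics
top blocker [([0.525, -0.232, 0.0005], 0.67)]Traceback (most recent call last):
  File "<stdin>", line 6, in <module>
ValueError: it knows: blocker, cotton_buds, index_tab, jar_red, jar_yellow, job_tray, lens, mist_bottle, pad_top, parts_box, pointer, pull_knob
```

```bash
python3 - <<'E'
from h import *
names="blocker pull_knob pointer index_tab pad_top lens job_tray jar_yellow jar_red cotton_buds mist_bottle parts_box".split()
for c in ("top","side","wrist"):
    save(c,c+"0")
    for n in names:
        r=place_of(c,n)
        print(c,n,[(np.round(x['at'],4).tolist(),round(x['conf'],2)) for x in r[:3]])
s=read_state();print(s['time_s'],np.round(s['tcp_rot'],3).tolist())
E
```

```text
top blocker [([0.5244, -0.2324, -0.0005], 0.59)]
top pull_knob [([0.5296, -0.257, 0.0853], 0.76)]
top pointer [([0.468, -0.2207, 0.0419], 0.97), ([0.5076, 0.0652, -0.0014], 0.68), ([0.4036, 0.0286, 0.0023], 0.68)]
top index_tab [([0.4635, -0.2402, 0.0364], 0.43)]
top pad_top [([0.5254, -0.2048, 0.0776], 0.8)]
top lens [([0.4168, 0.2504, 0.0147], 0.76), ([0.5662, 0.4105, -0.0006], 0.7), ([0.3249, 0.4249, -0.0035], 0.52)]
top job_tray [([0.421, 0.2504, -0.0051], 0.92)]
top jar_yellow [([0.5095, 0.067, -0.0012], 0.74)]
top jar_red [([0.4027, 0.0278, 0.0018], 0.64)]
top cotton_buds [([0.5295, -0.2038, 0.0787], 0.64), ([0.4216, 0.2541, -0.003], 0.64)]
top mist_bottle [([0.6926, 0.179, -0.0011], 0.93)]
top parts_box [([0.7077, -0.176, -0.0001], 0.75), ([0.693, 0.1779, -0.0036], 0.49)]
side blocker [([0.5202, -0.2328, -0.0027], 0.69)]
side pull_knob [([0.5313, -0.2587, 0.0842], 0.87)]
side pointer []
side index_tab []
side pad_top [([0.5264, -0.1986, 0.076], 0.6), ([0.7063, -0.1739, -0.0004], 0.33)]
side lens [([0.3312, 0.4263, 0.0028], 0.47), ([0.4121, 0.253, 0.0143], 0.38)]
side job_tray [([0.4185, 0.249, 0.0001], 0.58)]
side jar_yellow []
side jar_red []
side cotton_buds [([0.618, 0.0618, 0.0031], 0.49)]
side mist_bottle [([0.4154, 0.253, -0.0008], 0.59)]
side parts_box [([0.7087, -0.1751, 0.0], 0.97), ([0.5285, -0.2567, 0.085], 0.5)]
wrist blocker []
wrist pull_knob []
wrist pointer []
wrist index_tab []
wrist pad_top []
wrist lens []
wrist job_tray []
wrist jar_yellow []
wrist jar_red []
wrist cotton_buds []
wrist mist_bottle []
wrist parts_box []
2.05 [[0.926, 0.378, -0.0], [0.378, -0.926, 0.0], [-0.0, -0.0, -1.0]]
```

View pics/top0.png

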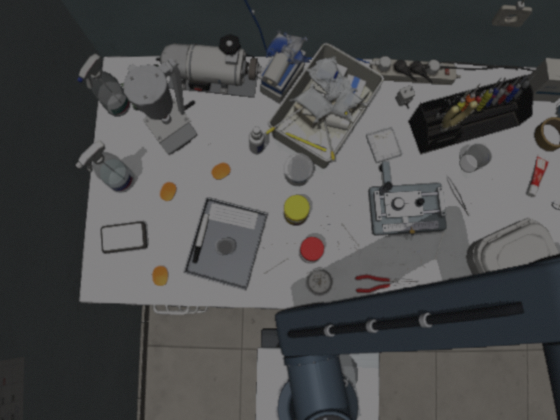

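View pics/side0.png

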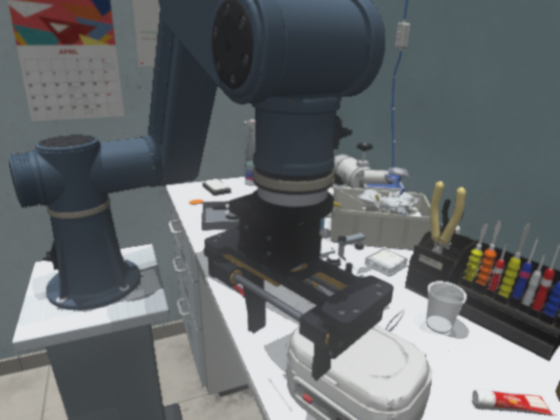

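```bash
python3 - <<'E'
from h import *
im=capture("wrist");s=read_state();T=np.array(s['tcp_rot']);R=np.array(im['R'])
c=-R.T@np.array(im['t']);print("cam in tool mm",T.T@(c-s['position'])*1000, "fwd in tool",T.T@R[2],im['camera_matrix'][0][0])
d=T.T@(np.array([0.46,-0.25,0.30])-s['position'])*1000;print(d)
E
```

```text
cam in tool mm [  75.23560543    0.7733162  -139.18735417] fwd in tool [-2.76067834e-01  3.12156873e-04  9.61138103e-01] 319.5365401978643
[ 331.27390623 -219.58641505  -55.46991022]
```

```bash
python3 -m jog '0 0 -50 0 0 0 87; 40 -26 0 0 0 0 87; 40 -26 0 0 0 0 87; 40 -26 0 0 0 0 87; 40 -26 0 0 0 0 87; 40 -26 0 0 0 0 87; 40 -26 0 0 0 0 87; 40 -26 0 0 0 0 87; 40 -26 0 0 0 0 87; 0 0 0 0 0 -0.17 87; 0 0 0 0 0 -0.17 87; 0 0 0 0 0 -0.17 87' && python3 -m jog '0 0 0 0 0 -0.17 87; 0 0 0 0 0 -0.17 87; 0 0 0 0 0 -0.17 87; 0 0 0 0 0 -0.17 87; 0 0 0 0 0 0 87; 0 0 0 0 0 0 87'
python3 - <<'E'
from h import *
s=read_state();print(s['time_s'],s['position'],np.round(s['tcp_rot'],3).tolist(),s['joint_positions'])
for c in ("wrist","top","side"):
    save(c,c+"1")
    for n in "blocker pull_knob pointer index_tab pad_top".split():
        r=place_of(c,n); print(c,n,[(np.round(x['at'],4).tolist(),round(x['conf'],2)) for x in r[:2]])
im=cv2.imread('pics/wrist1.png');cv2.imwrite('pics/wrist1b.png',cv2.resize(im,(784,588),interpolation=cv2.INTER_CUBIC))
E
```

```text
time_s: 3.6
position: [0.4541, -0.2647, 0.2947]
tcp_rot: [[0.618, 0.786, 0.0], [0.786, -0.618, -0.0], [-0.0, 0.0, -1.0]]
force: [0.1, 0.5, -0.2]
opening: 1.001
grasp_force: 0.0
time_s: 4.35
position: [0.454, -0.265, 0.2946]
tcp_rot: [[-0.005, 1.0, 0.0], [1.0, 0.005, -0.0], [-0.0, 0.0, -1.0]]
force: [0.2, 0.4, -0.1]
opening: 1.003
grasp_force: 0.0
4.35 [ 0.45396872 -0.26498039  0.2946154 ] [[-0.005, 1.0, 0.0], [1.0, 0.005, -0.0], [-0.0, 0.0, -1.0]] [-4.24638195e+01  1.91246315e+01  9.27225987e+01  1.82142033e-03
  6.81449361e+01 -4.27287635e+01]
wrist blocker [([0.5205, -0.2357, -0.0015], 0.71)]
wrist pull_knob [([0.5324, -0.2579, 0.0883], 0.89)]
wrist pointer [([0.4722, -0.2214, 0.0378], 0.83), ([0.5187, -0.235, -0.0002], 0.34)]
wrist index_tab [([0.4572, -0.2371, 0.039], 0.69)]
wrist pad_top [([0.5239, -0.1995, 0.0763], 0.68)]
top blocker [([0.5227, -0.2301, 0.0001], 0.81)]
top pull_knob [([0.421, 0.2541, -0.0025], 0.72), ([0.5307, -0.2592, 0.0854], 0.58)]
top pointer [([0.469, -0.2223, 0.0409], 0.67)]
top index_tab [([0.4637, -0.2392, 0.0367], 0.5)]
top pad_top [([0.5274, -0.2026, 0.0782], 0.7)]
side blocker [([0.5211, -0.2354, -0.005], 0.61)]
side pull_knob [([0.5298, -0.2555, 0.0855], 0.68)]
side pointer [([0.4734, -0.2242, 0.0442], 0.73)]
side index_tab [([0.4618, -0.2408, 0.037], 0.62)]
side pad_top [([0.5263, -0.1993, 0.0797], 0.82)]
```

View pics/wrist1b.png

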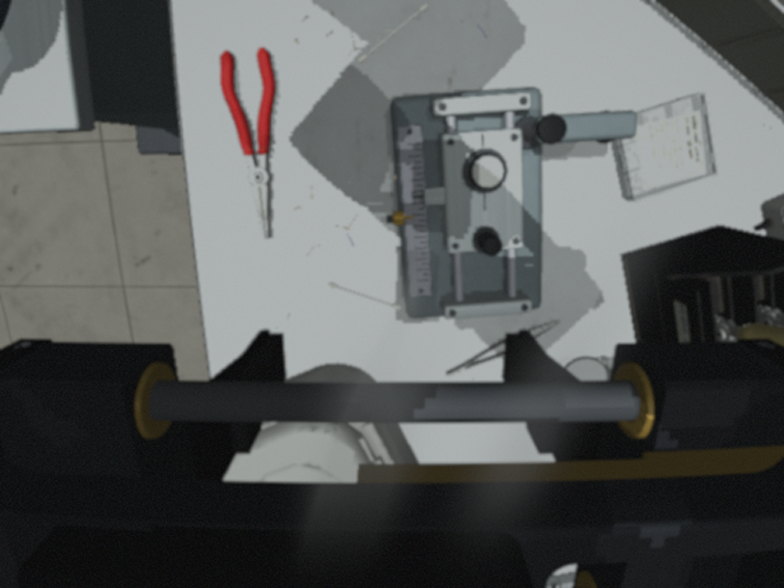

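```bash
python3 - <<'E'
import cv2
im=cv2.imread('pics/wrist1.png')[55:235,265:400];cv2.imwrite('pics/crop1.png',cv2.resize(im,None,fx=3.3,fy=3.3,interpolation=cv2.INTER_CUBIC))
E
```

```text
(no output)
```

View pics/crop1.png

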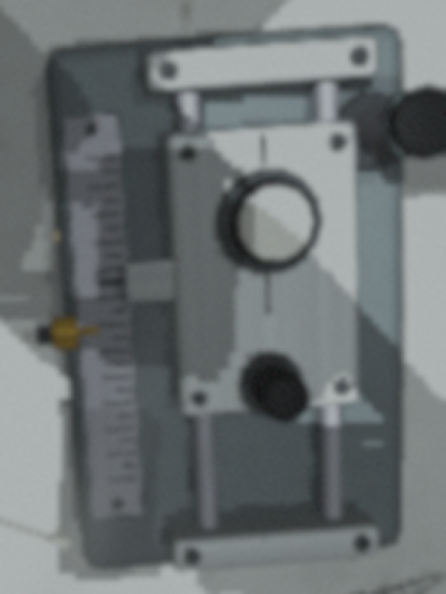

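```bash
python3 - <<'E'
from h import *
im=capture("wrist")
def w(u,v,z): return ray(im,[(265+u/3.3,55+v/3.3)],z)[0]
pts=dict(pad=(277,222,.0755),knob=(281,390,.0865),tabtip=(97,329,.043),tab=(66,333,.046),ptip=(105,276,.043),pb=(152,281,.045),sc0=(90,128,.039),sc1=(118,503,.039),b0=(168,69,.062),b1=(360,55,.062),b2=(193,555,.062),b3=(363,542,.062))
W={k:w(*v) for k,v in pts.items()}
for k,v in W.items(): print(k,np.round(v,4))
for a,b in (("pad","knob"),("sc0","sc1"),("b0","b2"),("b1","b3")):
    d=W[a]-W[b]; print(a,b,np.degrees(np.arctan2(-d[0],d[1])),np.linalg.norm(d))
E
```

```text
pad [ 0.5276 -0.2002  0.0755]
knob [ 0.53   -0.2547  0.0865]
tabtip [ 0.4699 -0.2406  0.043 ]
tab [ 0.4584 -0.2417  0.046 ]
ptip [ 0.4724 -0.2211  0.043 ]
pb [ 0.4895 -0.2226  0.045 ]
sc0 [ 0.4662 -0.1691  0.039 ]
sc1 [ 0.4795 -0.3089  0.039 ]
b0 [ 0.4911 -0.1511  0.062 ]
b1 [ 0.5552 -0.1454  0.062 ]
b2 [ 0.5066 -0.3221  0.062 ]
b3 [ 0.5703 -0.3165  0.062 ]
pad knob 2.5643954441762933 0.05567957414069195
sc0 sc1 5.43760677651659 0.14042940334909665
b0 b2 5.16563057717323 0.17167256954038929
b1 b3 5.034823953478155 0.17180315026960913
```

```bash
python3 -m jog '0 0 0 0 0 -0.086 40; 0 39 0 0 0 0 40; 0 39 0 0 0 0 40; 0 0 50 0 0 0 40; 0 0 50 0 0 0 40; 0 0 40 0 0 0 40; 0 0 0 0 0 0 40; 0 0 0 0 0 0 40'
python3 - <<'E'
from h import *
save("wrist","wrist2")
s=read_state(); print(s['position'],np.round(s['tcp_rot'],3).tolist())
for c in ("wrist",):
    for n in "pull_knob pointer index_tab pad_top".split():
        r=place_of(c,n); print(c,n,[(np.round(x['at'],4).tolist(),round(x['conf'],2)) for x in r[:2]])
E
```

```text
time_s: 6.3
position: [0.5326, -0.2584, 0.1558]
tcp_rot: [[-0.093, 0.996, 0.002], [0.996, 0.093, -0.001], [-0.002, 0.002, -1.0]]
force: [-0.4, -0.7, 0.4]
opening: 0.461
grasp_force: 0.0
[ 0.53287943 -0.25869601  0.15649349] [[-0.093, 0.996, 0.003], [0.996, 0.093, -0.002], [-0.003, 0.003, -1.0]]
wrist pull_knob [([0.5333, -0.2565, 0.0874], 0.71)]
wrist pointer [([0.4716, -0.2243, 0.0423], 0.92)]
wrist index_tab [([0.4593, -0.2392, 0.0403], 0.74), ([0.5188, -0.2372, -0.0009], 0.17)]
wrist pad_top [([0.5245, -0.1984, 0.0774], 0.64)]
```

View pics/wrist2.png

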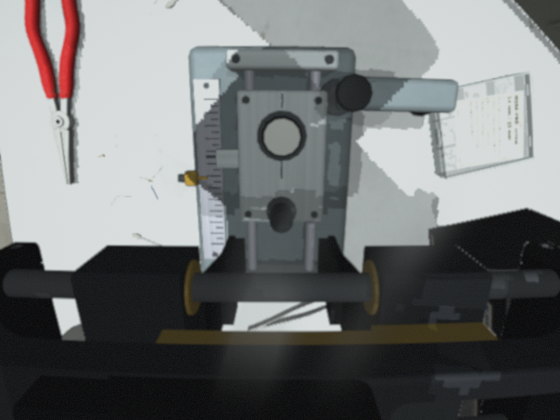

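```bash
python3 -m jog '0 0 30 0 0 0 40; 0 0 30 0 0 0 40; 0 0 8 0 0 0 40; 0 0 0 0 0 0 40; 0 0 0 0 0 0 10; 0 0 0 0 0 0 10; 0 0 0 0 0 0 10; 0 0 0 0 0 0 10; 0 0 0 0 0 0 10; 0 0 0 0 0 0 10' && python3 -m jog '-4 0 0 0 0 0 10; -4 0 0 0 0 0 10; -4 0 0 0 0 0 10; -4 0 0 0 0 0 10; 0 0 0 0 0 0 10; 0 0 0 0 0 0 10'
python3 - <<'E'
from h import *
save("wrist","wrist3")
im=cv2.imread('pics/wrist3.png')[100:350,60:310];cv2.imwrite('pics/crop3.png',cv2.resize(im,None,fx=2.4,fy=2.4,interpolation=cv2.INTER_CUBIC))
for c in ("wrist","top","side"):
    capture(c)
    for n in "pointer index_tab".split():
        r=place_of(c,n); print(c,n,[(np.round(x['at'],4).tolist(),round(x['conf'],2)) for x in r[:2]])
E
```

```text
time_s: 7.8
position: [0.5324, -0.2579, 0.0872]
tcp_rot: [[-0.093, 0.996, 0.002], [0.996, 0.093, -0.001], [-0.001, 0.002, -1.0]]
force: [1.7, 1.1, 4.8]
opening: 0.173
grasp_force: 30.0
time_s: 8.55
position: [0.5336, -0.2729, 0.0871]
tcp_rot: [[-0.092, 0.996, 0.001], [0.996, 0.092, 0.001], [0.001, 0.001, -1.0]]
force: [1.8, 4.0, 5.5]
opening: 0.178
grasp_force: 30.0
wrist pointer [([0.4723, -0.2404, 0.0387], 0.95)]
wrist index_tab [([0.4599, -0.2349, 0.0363], 0.88)]
top pointer []
top index_tab [([0.4636, -0.238, 0.0347], 0.54)]
side pointer [([0.4768, -0.2409, 0.0452], 0.84)]
side index_tab [([0.4614, -0.2387, 0.0351], 0.55)]
```

View pics/crop3.png

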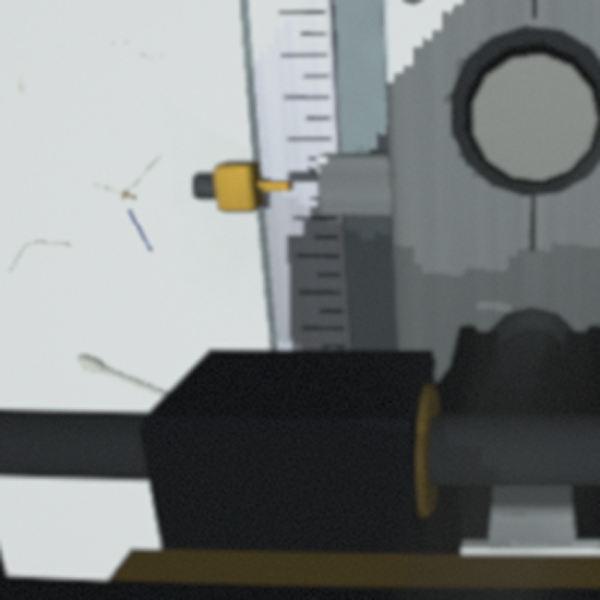

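```bash
python3 - <<'E'
import cv2,numpy as np
a=cv2.imread('pics/wrist3.png')[145:210,155:235];b=cv2.imread('pics/wrist2.png')[130:195,175:255]
f=lambda i:cv2.convertScaleAbs(cv2.resize(i,None,fx=5,fy=5,interpolation=cv2.INTER_NEAREST),alpha=1.1)
cv2.imwrite('pics/cmp.png',np.hstack([f(a),f(b)]))
E
```

```text
(no output)
```

View pics/cmp.png

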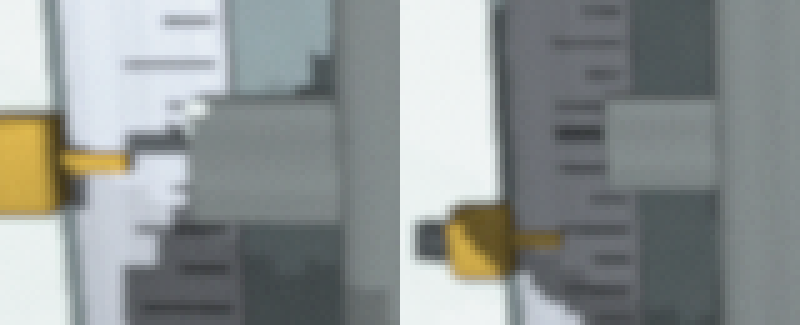

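```bash
python3 - <<'E'
from h import *
im=capture("wrist")
yb=np.array([-0.0906,0.9959,0])
for n,u,v in (("blade",155+30,173),("fing",155+19,176.6)):
    for z in (.040,.042,.044,.046): print(n,z,ray(im,[(u,v)],z)[0].round(4), (ray(im,[(u,v)],z)[0]@yb).round(4))
E
```

```text
blade 0.04 [ 0.4729 -0.2383  0.04  ] -0.2802
blade 0.042 [ 0.4734 -0.2379  0.042 ] -0.2798
blade 0.044 [ 0.474  -0.2375  0.044 ] -0.2795
blade 0.046 [ 0.4746 -0.2371  0.046 ] -0.2791
fing 0.04 [ 0.4663 -0.2411  0.04  ] -0.2824
fing 0.042 [ 0.4669 -0.2407  0.042 ] -0.282
fing 0.044 [ 0.4676 -0.2402  0.044 ] -0.2816
fing 0.046 [ 0.4682 -0.2397  0.046 ] -0.2812
```

```bash
python3 -m jog '-1.2 0 0 0 0 0 10; -1 0 0 0 0 0 10; 0 0 0 0 0 0 10; 0 0 0 0 0 0 10; 0 0 0 0 0 0 40; 0 0 0 0 0 0 40; 0 0 0 0 0 0 40; 0 0 -20 0 0 0 40; 0 0 -30 0 0 0 40; -40 0 0 0 0 0 40; 0 0 0 0 0 0 40; 0 0 0 0 0 0 40'
python3 - <<'E'
from h import *
save("wrist","wrist4");i=cv2.imread('pics/wrist4.png')
im=capture("wrist")
uv=proj(im,[[.470,-.2405,.042]])[0].astype(int);print(uv)
a=i[uv[1]-60:uv[1]+60,uv[0]-60:uv[0]+80]
cv2.imwrite('pics/crop4.png',cv2.resize(a,None,fx=4,fy=4,interpolation=cv2.INTER_NEAREST))
for n in "pull_knob pad_top".split():
    r=place_of("wrist",n); print(n,[(np.round(x['at'],4).tolist(),round(x['conf'],2)) for x in r[:2]])
E
```

```text
time_s: 10.6
position: [0.5361, -0.3152, 0.1358]
tcp_rot: [[-0.092, 0.996, -0.002], [0.996, 0.092, 0.002], [0.002, -0.002, -1.0]]
force: [-0.0, 0.5, -0.6]
opening: 0.46
grasp_force: 0.0
[198 105]
pull_knob [([0.5354, -0.2752, 0.0898], 0.7), ([0.7025, -0.177, -0.0034], 0.46)]
pad_top [([0.5273, -0.217, 0.0766], 0.92)]
```

View pics/crop4.png

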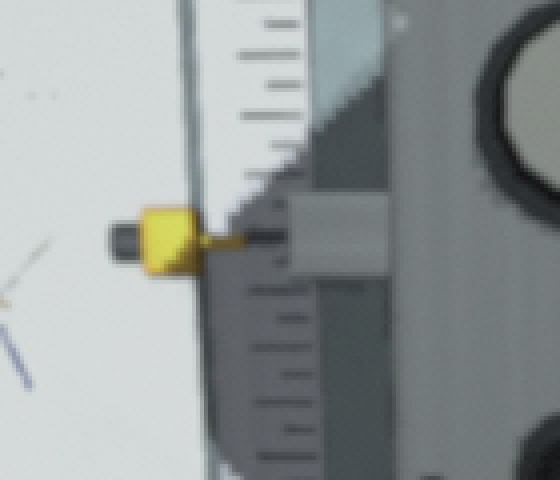

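```bash
python3 - <<'E'
from h import *
i=cv2.imread('pics/wrist4.png').astype(float);im=capture("wrist")
yb=np.array([-0.0906,0.9959,0])
r=np.arange(97,113)
B=i[97:113,201:208].mean(2).mean(1);F=(i[97:113,190:197,2]-i[97:113,190:197,0]).mean(1)
print(B.round());print(F.round())
wB=np.clip(np.median(B)-10-B,0,None);wF=np.clip(F-0.35*F.max(),0,None)
rb=(r*wB).sum()/wB.sum();rf=(r*wF).sum()/wF.sum();print(rb,rf)
for z in (.04,.044): print(ray(im,[(204,rb)],z)[0]@yb,ray(im,[(193.5,rf)],z)[0]@yb)
E
```

```text
[97. 99. 99. 98. 90. 72. 55. 49. 61. 80. 91. 96. 97. 94. 96. 98.]
[-9. -9. -8. -8. -9. -7.  5. 33. 58. 50. 19. -2. -8. -7. -7. -8.]
103.792625698324 105.21584017124508
-0.28126044582978027 -0.28218636129046615
-0.2813625981439064 -0.2822727752178308
```

```bash
python3 -m jog '40 0 0 0 0 0 40; 0 0 30 0 0 0 40; 0 0 20 0 0 0 40; 0 0 0 0 0 0 40; 0 0 0 0 0 0 10; 0 0 0 0 0 0 10; 0 0 0 0 0 0 10; 0 0 0 0 0 0 10; 0 0 0 0 0 0 10'; python3 -c "
from rig import *;print(read_state()['position'])"; python3 -m jog '-1 0 0 0 0 0 10; 0 0 0 0 0 0 10; 0 0 0 0 0 0 10';python3 -c "
from rig import *;s=read_state();print(s['position'],s['force'])"
```

```text
time_s: 11.98
position: [0.534, -0.2762, 0.0873]
tcp_rot: [[-0.093, 0.996, 0.002], [0.996, 0.093, -0.001], [-0.001, 0.002, -1.0]]
force: [1.2, 0.6, 3.5]
opening: 0.176
grasp_force: 30.0
[ 0.53397515 -0.27621191  0.08728988]
time_s: 12.35
position: [0.534, -0.2762, 0.0872]
tcp_rot: [[-0.092, 0.996, 0.001], [0.996, 0.092, 0.001], [0.001, 0.001, -1.0]]
force: [1.9, 3.5, 6.2]
opening: 0.174
grasp_force: 30.0
[ 0.53396257 -0.2762468   0.08723043] [1.91177005 3.50491303 6.16480568]
```

```bash
python3 -m jog '-0.9 0 0 0 0 0 10; 0 0 0 0 0 0 10; 0 0 0 0 0 0 10';python3 -c "
from rig import *;s=read_state();print(s['position'],s['force'])"
```

```text
time_s: 12.72
position: [0.534, -0.2765, 0.0872]
tcp_rot: [[-0.092, 0.996, 0.001], [0.996, 0.092, 0.002], [0.002, 0.001, -1.0]]
force: [2.2, 4.7, 6.2]
opening: 0.172
grasp_force: 30.0
[ 0.53396044 -0.27646053  0.08723976] [2.15327947 4.68045819 6.20294092]
```

Started moving (0.25 mm); 0.7 mm more.

```bash
python3 -m jog '-0.7 0 0 0 0 0 10; 0 0 0 0 0 0 10; 0 0 0 0 0 0 10';python3 -c "
from rig import *;s=read_state();print(s['position'],s['force'])"
```

```text
time_s: 13.1
position: [0.534, -0.277, 0.0872]
tcp_rot: [[-0.092, 0.996, 0.001], [0.996, 0.092, 0.002], [0.002, 0.001, -1.0]]
force: [1.7, 4.8, 5.9]
opening: 0.173
grasp_force: 30.0
[ 0.53402345 -0.27698202  0.0872462 ] [1.69507523 4.81386392 5.90055396]
```

```bash
python3 -m jog '-0.2 0 0 0 0 0 10; 0 0 0 0 0 0 10; 0 0 0 0 0 0 40; 0 0 0 0 0 0 40; 0 0 0 0 0 0 40; 0 0 -20 0 0 0 40; 0 0 -30 0 0 0 40; -38 0 0 0 0 0 40; 0 0 0 0 0 0 40; 0 0 0 0 0 0 40'
python3 - <<'E'
from h import *
im=save("wrist","wrist5")
i=cv2.imread('pics/wrist5.png').astype(float)
yb=np.array([-0.0906,0.9959,0])
print(proj(im,[[.470,-.2405,.042]])[0])
r=np.arange(97,113)
B=i[97:113,201:208].mean(2).mean(1);F=(i[97:113,190:197,2]-i[97:113,190:197,0]).mean(1)
print(B.round());print(F.round())
wB=np.clip(np.median(B)-10-B,0,None);wF=np.clip(F-0.35*F.max(),0,None)
rb=(r*wB).sum()/wB.sum();rf=(r*wF).sum()/wF.sum();print(rb,rf)
for z in (.04,.044): print(ray(im,[(204,rb)],z)[0]@yb,ray(im,[(193.5,rf)],z)[0]@yb)
r=place_of("wrist","pad_top");print(r[:1]);
tr=trace("wrist","pad_top");print(tr[0]['conf'])
c=i.max(2)-i.min(2)
# pad disc via Hough
g=cv2.cvtColor(cv2.imread('pics/wrist5.png'),cv2.COLOR_BGR2GRAY)
h=cv2.HoughCircles(g,cv2.HOUGH_GRADIENT,1.2,30,param1=80,param2=25,minRadius=12,maxRadius=30)
if h is not None:
  for q in h[0][:5]: print(q, ray(im,[q[:2]],.0755)[0])
E
```

```text
time_s: 14.35
position: [0.5363, -0.3161, 0.1359]
tcp_rot: [[-0.092, 0.996, -0.002], [0.996, 0.092, 0.002], [0.002, -0.001, -1.0]]
force: [0.5, 1.1, 0.1]
opening: 0.46
grasp_force: 0.0
[197.89846509 103.16227634]
[99. 99. 99. 92. 72. 52. 48. 53. 70. 90. 97. 96. 94. 97. 98. 98.]
[ -7.  -9. -11. -12.  -8.   9.  41.  60.  39.   7.  -6.  -8.  -8.  -7.
  -7.  -7.]
103.01543833854069 103.97969917873951
-0.2819759010441689 -0.28257257582348455
-0.28209028794193963 -0.2826768145437147
[{'at': [0.525, -0.2143, 0.0784], 'conf': 0.89}]
0.88
[283.80002   73.8       27.960001] [ 0.52855066 -0.21944716  0.0755    ]
[207.00002   51.000004  26.52    ] [ 0.48275932 -0.21067391  0.0755    ]
[283.80002 165.       17.76   ] [ 0.53371015 -0.27343902  0.0755    ]
[209.40001  114.600006  27.960001] [ 0.48576831 -0.24682224  0.0755    ]
[208.20001 163.8      19.8    ] [ 0.48615247 -0.27704207  0.0755    ]
```

```bash
python3 -m jog '0 0 -20 0 0 0 60; 50 0 0 0 0 0 60; 60 0 0 0 0 0 60; 0 0 0 0 0 0 60; 0 0 0 0 0 0 60'
python3 - <<'E'
from h import *
im=save("wrist","wrist6")
uv=proj(im,[[.470,-.2405,.042]])[0].astype(int);print(uv)
a=cv2.imread('pics/wrist6.png')[uv[1]-30:uv[1]+30,uv[0]-30:uv[0]+40]
cv2.imwrite('pics/crop6.png',cv2.resize(a,None,fx=8,fy=8,interpolation=cv2.INTER_NEAREST))
E
```

```text
time_s: 15.12
position: [0.5273, -0.2067, 0.1567]
tcp_rot: [[-0.094, 0.996, 0.001], [0.996, 0.094, -0.001], [-0.001, 0.001, -1.0]]
force: [0.5, -0.3, -1.2]
opening: 0.688
grasp_force: 0.0
[210 236]
```

View pics/crop6.png

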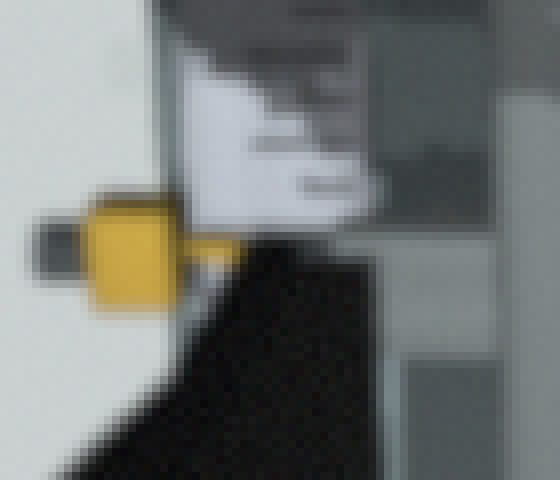

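```bash
python3 - <<'E'
from h import *
for c in ("wrist","top","side"):
    im=capture(c)
    for t in ("pad_top","pull_knob"):
        print(c,t,[(np.round(x['at'],4).tolist(),round(x['conf'],2)) for x in place_of(c,t)[:1]])
    print(proj(im,[[.528,-.2195,.0755]]))
    if c=="wrist":
        g=cv2.cvtColor(im['color'],cv2.COLOR_RGB2GRAY);u=proj(im,[[.528,-.2195,.0755]])[0].astype(int)
        seed=tuple(int(x) for x in u);m=np.zeros((422,562),np.uint8)
        cv2.floodFill(g.copy(),m,seed,255,12,12,cv2.FLOODFILL_FIXED_RANGE|(255<<8)|cv2.FLOODFILL_MASK_ONLY)
        m=m[1:-1,1:-1];cs=max(cv2.findContours(m,cv2.RETR_EXTERNAL,cv2.CHAIN_APPROX_NONE)[0],key=len)
        W=ray(im,cs.reshape(-1,2),.0755)
        print(cv2.minEnclosingCircle((W[:,:2]*1000).astype(np.float32)),len(cs),W.min(0),W.max(0))
i=cv2.imread('pics/wrist5.png',0)
E
```

```text
wrist pad_top [([0.5263, -0.2147, 0.076], 0.6)]
wrist pull_knob [([0.4608, -0.239, 0.0383], 0.72)]
[[280.3949145  233.71922248]]
((530.7045288085938, -220.72955322265625), 7.5770487785339355) 52 [ 0.5232491  -0.22830618  0.0755    ] [ 0.53819478 -0.21626317  0.0755    ]
top pad_top []
top pull_knob []
[[405.97154989 202.19110364]]
side pad_top [([0.5265, -0.2179, 0.0786], 0.94)]
side pull_knob [([0.5323, -0.2757, 0.0836], 0.63)]
[[338.00035883 260.25918197]]
```

```bash
python3 - <<'E'
from h import *
im=capture("wrist");s=read_state();T=np.array(s['tcp_rot']);R=np.array(im['R'])
Rct=R@T; tct=R@s['position']+np.array(im['t'])  # cam from tool
def cam(p,Tr):
    Tr=np.array(Tr);U,_,V=np.linalg.svd(Tr);Tr=U@V
    d=dict(im);d['R']=Rct@Tr.T;d['t']=tct-d['R']@np.array(p);return d
for name,p,Tr in (("wrist4",[0.5361,-0.3152,0.1358],[[-0.092,0.996,-0.002],[0.996,0.092,0.002],[0.002,-0.002,-1.0]]),("wrist5",[0.5363,-0.3161,0.1359],[[-0.092,0.996,-0.002],[0.996,0.092,0.002],[0.002,-0.001,-1.0]]),("wrist2",[.53288,-.2587,.1565],[[-0.093,0.996,0.003],[0.996,0.093,-0.002],[-0.003,0.003,-1.0]])):
    c=cam(p,Tr);g=cv2.GaussianBlur(cv2.imread(f'pics/{name}.png',0),(3,3),0)
    y0=-.2015 if name=="wrist2" else -.2195
    u=proj(c,[[.527,y0,.0755]])[0]
    m=np.zeros((422,562),np.uint8)
    cv2.floodFill(g.copy(),m,(int(u[0]),int(u[1])),255,18,18,cv2.FLOODFILL_FIXED_RANGE|(255<<8)|cv2.FLOODFILL_MASK_ONLY)
    cs=max(cv2.findContours(m[1:-1,1:-1],cv2.RETR_EXTERNAL,cv2.CHAIN_APPROX_NONE)[0],key=len)
    W=ray(c,cs.reshape(-1,2),.0755)*1000
    print(name,u,cv2.minEnclosingCircle(W[:,:2].astype(np.float32)),W[:,:2].min(0),W[:,:2].max(0))
for c in ("wrist",): pass
# lens
for c in ("top","side"):
    capture(c)
    print(c,[(np.round(x['at'],4).tolist(),round(x['conf'],2)) for x in place_of(c,"lens")[:3]],[(np.round(x['at'],4).tolist(),round(x['conf'],2)) for x in place_of(c,"job_tray")[:1]])
d=np.array([.41,.20,.25])-s['position'];print(T.T@d*1000)
E
```

```text
wrist4 [281.35368555  74.98047063] ((528.7015380859375, -216.840576171875), 11.89875316619873) [ 517.03850453 -228.51072395] [ 540.16163008 -205.39130846]
wrist5 [281.10645327  73.37202197] ((528.9642944335938, -217.8258514404297), 11.851969718933105) [ 517.21688946 -229.34627567] [ 540.3975343  -206.21584398]
wrist2 [280.34723937 137.85891421] ((527.7233276367188, -200.71234130859375), 11.609527587890625) [ 516.31413301 -211.93967832] [ 539.08123235 -189.36824337]
top [([0.4158, 0.2488, 0.0144], 0.78), ([0.3229, 0.4243, -0.0013], 0.78), ([0.5644, 0.4145, -0.0012], 0.7)] [([0.4205, 0.2527, -0.0039], 0.56)]
side [([0.6204, 0.2717, -0.0008], 0.58), ([0.4128, 0.2553, 0.0142], 0.57), ([0.3326, 0.428, 0.0029], 0.39)] [([0.4171, 0.2503, -0.002], 0.62)]
[416.31049863 -78.69292066 -93.49708977]
```

```bash
python3 -m jog '0 0 -50 0 0 0 60; 0 0 -40 0 0 0 60; 52 -10 0 0 0 0 60; 52 -10 0 0 0 0 60; 52 -10 0 0 0 0 60; 52 -10 0 0 0 0 60; 52 -10 0 0 0 0 60; 52 -10 0 0 0 0 60; 52 -10 0 0 0 0 60; 52 -9 0 0 0 0 60; 0 0 0 0 0 0 60; 0 0 0 0 0 0 60'
python3 - <<'E'
from h import *
im=save("wrist","wrist7")
for n in ("lens","job_tray"):
    print(n,[(np.round(x['at'],4).tolist(),round(x['conf'],2)) for x in place_of("wrist",n)[:3]])
for tr in trace("wrist","lens")[:2]:
    m=tr['pixels'].astype(np.uint8);cs=max(cv2.findContours(m,cv2.RETR_EXTERNAL,cv2.CHAIN_APPROX_NONE)[0],key=len)
    W=(ray(im,cs.reshape(-1,2),.019)*1000)[:,:2].astype(np.float32)
    print(tr['conf'],cs.reshape(-1,2).mean(0),cv2.fitEllipse(W),cv2.minAreaRect(W))
i=cv2.imread('pics/wrist7.png');u=proj(im,[[.416,.25,.018]])[0].astype(int);print(u)
cv2.imwrite('pics/crop7.png',cv2.resize(i[max(0,u[1]-100):u[1]+120,max(0,u[0]-130):u[0]+130],None,fx=2.6,fy=2.6,interpolation=cv2.INTER_CUBIC))
E
```

```text
time_s: 17.48
position: [0.4096, 0.1998, 0.2466]
tcp_rot: [[-0.094, 0.996, 0.0], [0.996, 0.094, -0.0], [-0.001, 0.0, -1.0]]
force: [1.4, 0.7, -0.1]
opening: 0.69
grasp_force: 0.0
lens [([0.4126, 0.2519, 0.0162], 0.73), ([0.6188, 0.276, 0.0008], 0.73)]
job_tray [([0.4233, 0.2498, -0.003], 0.83)]
0.81 [288.37209302 133.27131783] ((412.9917297363281, 251.26768493652344), (42.192481994628906, 55.107765197753906), 8.057840347290039) ((413.0206298828125, 251.59422302246094), (41.638004302978516, 53.45857620239258), 6.592745304107666)
0.81 [437.54455446   6.52475248] ((558.6046752929688, 399.6944885253906), (19.12352752685547, 52.86611557006836), 94.31155395507812) ((556.0203247070312, 397.5267333984375), (49.416595458984375, 19.076982498168945), 8.220576286315918)
[290 135]
```

View pics/crop7.png

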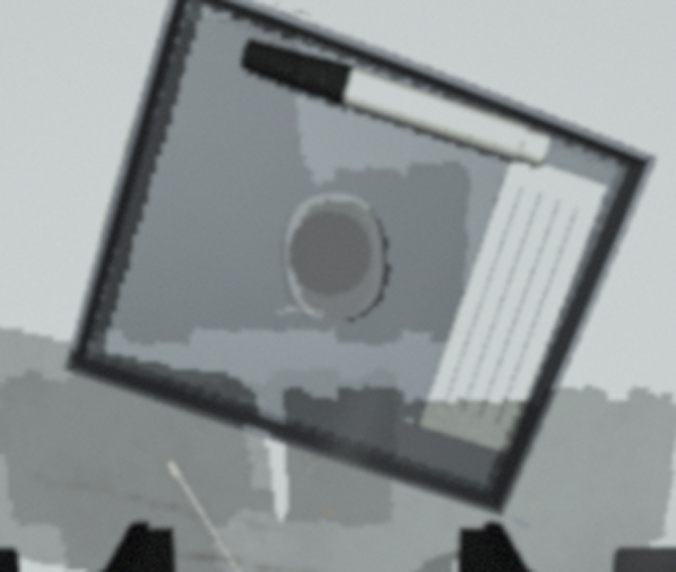

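```bash
python3 -m jog '0 0 50 0 0 0 60; 0 0 50 0 0 0 60; 0 0 0 0 0 0 60; 0 0 0 0 0 0 60; 0 0 0 0 0 0 60'
python3 - <<'E'
from h import *
im=save("wrist","wrist8");s=read_state();print(s['position'],s['tcp_rot'])
print([(np.round(x['at'],4).tolist(),round(x['conf'],2)) for x in place_of("wrist","lens")[:3]])
for tr in trace("wrist","lens")[:1]:
    m=tr['pixels'].astype(np.uint8);cs=max(cv2.findContours(m,cv2.RETR_EXTERNAL,cv2.CHAIN_APPROX_NONE)[0],key=len)
    W=(ray(im,cs.reshape(-1,2),.019)*1000)[:,:2].astype(np.float32)
    print(tr['conf'],cs.reshape(-1,2).mean(0),cv2.fitEllipse(W),cv2.fitEllipseAMS(W),cv2.minAreaRect(W))
    C=np.cov((ray(im,np.argwhere(m)[:,::-1],.0185)*1000)[:,:2].T);w,v=np.linalg.eigh(C);print(w**.5*2,np.degrees(np.arctan2(-v[0,1],v[1,1])))
    Tm=np.array(s['tcp_rot']);c=W.mean(0);print(Tm.T@(np.array([c[0]/1000,c[1]/1000,.0185])-s['position'])*1000)
E
```

```text
time_s: 18.3
position: [0.4112, 0.2, 0.1485]
tcp_rot: [[-0.092, 0.996, 0.004], [0.996, 0.092, 0.001], [0.001, 0.004, -1.0]]
force: [-0.2, 0.3, 1.8]
opening: 0.689
grasp_force: 0.0
[0.41096566 0.20007525 0.14840158] [[-9.25742450e-02  9.95696700e-01  4.25333639e-03]
 [ 9.95705639e-01  9.25710800e-02  9.35490046e-04]
 [ 5.37728409e-04  4.32167331e-03 -9.99990517e-01]]
[([0.6189, 0.2776, -0.0036], 0.85), ([0.4131, 0.2494, 0.0173], 0.58)]
0.82 [514.4966443  139.23489933] ((608.250244140625, 273.66748046875), (41.04275894165039, 52.16450881958008), 37.761505126953125) ((608.2510986328125, 273.66729736328125), (40.96340560913086, 52.13243103027344), 37.76314163208008) ((608.6058349609375, 273.9607238769531), (40.59202575683594, 51.34659194946289), 33.489585876464844)
[20.98841452 26.49184104] 38.033484802385395
[ 55.032784   202.45662118 130.80736738]
```

```bash
python3 - <<'E'
from h import *
im=capture("wrist");s=read_state();Tm=np.array(s['tcp_rot'])
for tr in trace("wrist","lens"):
    m=tr['pixels'].astype(np.uint8);W=(ray(im,np.argwhere(m)[:,::-1],.0185)*1000)[:,:2]
    if abs(W.mean(0)-[413,251]).max()>20: continue
    C=np.cov(W.T);w,v=np.linalg.eigh(C);print(W.mean(0),w**.5*2,np.degrees(np.arctan2(-v[0,1],v[1,1])))
    cs=max(cv2.findContours(m,cv2.RETR_EXTERNAL,cv2.CHAIN_APPROX_NONE)[0],key=len)
    print(tr['conf'],cv2.fitEllipse((ray(im,cs.reshape(-1,2),.0185)*1000)[:,:2].astype(np.float32)))
    c=W.mean(0);print(Tm.T@(np.array([c[0]/1000,c[1]/1000,.0185])-s['position'])*1000)
E
```

```text
[412.77862701 251.92416997] [21.83809059 28.06297108] 10.434020364507134
0.89 ((412.8599548339844, 251.41253662109375), (42.74568557739258, 55.53509521484375), 10.495829582214355)
[ 51.33900231   7.02807304 129.27402515]
```

```bash
python3 -m jog '0 0 0 0 0 -0.07 60; 50.6 10.1 0 0 0 0 60; 0 0 40 0 0 0 60; 0 0 40 0 0 0 60; 0 0 0 0 0 0 60; 0 0 0 0 0 0 60; 0 0 0 0 0 0 60'
```

```text
time_s: 19.42
position: [0.4125, 0.2517, 0.0681]
tcp_rot: [[-0.162, 0.987, 0.003], [0.987, 0.162, 0.001], [0.001, 0.003, -1.0]]
force: [0.6, 0.6, 0.6]
opening: 0.687
grasp_force: 0.0
```

```bash
python3 -m jog '0 0 20 0 0 0 60; 0 0 15 0 0 0 60; 0 0 0 0 0 0 60; 0 0 0 0 0 0 50; 0 0 0 0 0 0 46; 0 0 0 0 0 0 40; 0 0 0 0 0 0 36; 0 0 0 0 0 0 36; 0 0 0 0 0 0 36; 0 0 0 0 0 0 36'
```

```text
time_s: 20.68
position: [0.4116, 0.2516, 0.0318]
tcp_rot: [[-0.162, 0.987, 0.001], [0.987, 0.162, 0.0], [0.0, 0.001, -1.0]]
force: [-0.7, -0.9, 4.5]
opening: 0.457
grasp_force: 30.0
```

```bash
python3 -m jog '0 0 -10 0 0 0 36; 0 0 -40 0 0 0 36; 0 0 -60 0 0 0 36; 0 0 -60 0 0 0 36; 0 0 -40 0 0 0 36; 0 0 0 0 0 0 36; 0 0 0 0 0 0 36'
python3 - <<'E'
from h import *
s=read_state();Tm=np.array(s['tcp_rot'])
for c in ("wrist","side","top"):
    im=save(c,c+"9")
    print(c,[(np.round(x['at'],4).tolist(),round(x['conf'],2)) for x in place_of(c,"lens")[:4]])
    for tr in trace(c,"lens"):
        m=tr['pixels'].astype(np.uint8);W=(ray(im,np.argwhere(m)[:,::-1],s['position'][2]-.0133))
        t=(W-s['position'])@Tm*1000
        print(c,round(tr['conf'],2),t.mean(0),t.min(0),t.max(0),m.sum(),np.argwhere(m).mean(0))
i=cv2.imread('pics/wrist9.png');cv2.imwrite('pics/w9.png',i)
E
```

```text
time_s: 21.55
position: [0.4103, 0.2511, 0.241]
tcp_rot: [[-0.162, 0.987, -0.002], [0.987, 0.162, -0.001], [-0.0, -0.002, -1.0]]
force: [0.4, 0.3, -1.0]
opening: 0.455
grasp_force: 30.0
wrist [([0.5646, 0.413, -0.0005], 0.96), ([0.334, 0.4296, 0.0001], 0.88), ([0.4106, 0.2506, 0.2246], 0.86), ([0.6213, 0.2767, -0.0014], 0.61)]
wrist 0.98 [116.98828025 -20.49618659  13.29935718] [110.04927807 -31.27015251  13.27919516] [122.45111425 -10.3164169   13.31858216] 1272 [ 13.10298742 234.75157233]
wrist 0.89 [ 8.79306562 -0.06551933 13.29729536] [-26.60538146 -19.99606796  13.26075814] [27.05887947 19.89301302 13.33732811] 4235 [244.4231405  281.46989374]
wrist 0.8 [100.84755601  70.70101063  13.13905394] [91.29576647 59.56260374 13.11945356] [110.19395485  81.5210964   13.15878665] 1587 [ 54.90863264 438.39697543]
wrist 0.73 [39.98090965 85.47786375 13.13193465] [29.22389903 76.09065987 13.11469369] [50.24642547 95.19570976 13.14796131] 1213 [186.25803792 452.87221764]
side [([0.4147, 0.248, -0.0006], 0.68), ([0.41, 0.2546, 0.2231], 0.63), ([0.6195, 0.269, -0.0032], 0.61), ([0.3314, 0.4265, 0.0001], 0.58)]
side 0.53 [-344.71330318 -239.2242861    13.84580502] [-358.34183448 -253.06093609   13.8192565 ] [-330.6321269  -225.49330044   13.8724661 ] 59 [201.         195.61016949]
top [([0.3225, 0.425, -0.0008], 0.7), ([0.6222, 0.2735, -0.0001], 0.67), ([0.5666, 0.4141, -0.0007], 0.51), ([0.5073, 0.0684, -0.0024], 0.44)]
top 0.73 [-30.78066432 147.14130719  13.04291655] [-49.85826594 130.1518342   13.01352802] [-11.40589639 164.25891559  13.07230195] 196 [170.6377551  220.08673469]
top 0.51 [ 94.10151562 122.06516766  13.04800886] [ 76.33357103 108.19451188  13.01912119] [112.66963937 138.02290671  13.07083117] 160 [188.7125 167.55  ]
```

View pics/w9.png

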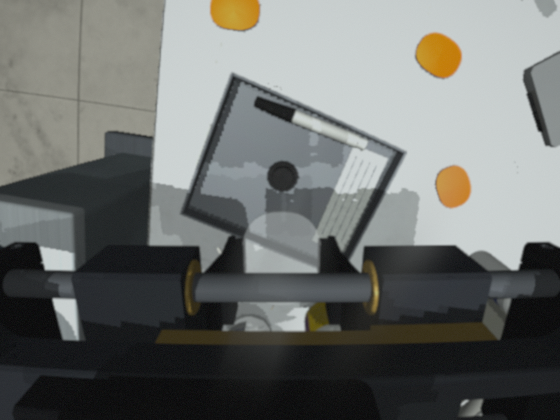

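```bash
python3 -m jog '0 0 0 0 0 0.07 36; -48 7.5 0 0 0 0 36; -48 7.5 0 0 0 0 36; -48 7.5 0 0 0 0 36; -48 7.5 0 0 0 0 36; -48 7.5 0 0 0 0 36; -48 7.5 0 0 0 0 36; -48 7.5 0 0 0 0 36; -48 7.5 0 0 0 0 36; -48 7.5 0 0 0 0 36; -46 7.5 0 0 0 0 36; 0 0 0 0 0 0 36' && python3 -m jog '0 0 0 0 0 0 36; 0 0 50 0 0 0 36; 0 0 40 0 0 0 36; 0 0 0 0 0 0 36; 0 0 0 0 0 0 36'
cat > m.py <<'E'
from h import *
s=read_state();Tm=np.array(s['tcp_rot']);print(s['position'],Tm.round(4).tolist(),s['opening'])
tgt=np.array([.5288,-.2178,.0755]);print("to pad in tool",Tm.T@(tgt-s['position'])*1000)
for c in ("wrist","side","top"):
    im=save(c,c+str(int(s['time_s']*10)))
    for n in ("pad_top","pull_knob","lens"): print(c,n,[(np.round(x['at'],4).tolist(),round(x['conf'],2)) for x in place_of(c,n)[:2]])
    if c!="top":
      for tr in trace(c,"lens"):
        m=tr['pixels'].astype(np.uint8);cs=max(cv2.findContours(m,cv2.RETR_EXTERNAL,cv2.CHAIN_APPROX_NONE)[0],key=len)
        t=((ray(im,cs.reshape(-1,2),s['position'][2]-.0133))-s['position'])@Tm*1000
        print(c,round(tr['conf'],2),t.min(0),t.max(0),m.sum())
        u=t[t[:,0]>3][:,:2].astype(np.float32)
        if c=="wrist" and len(u)>10: print(cv2.fitEllipseDirect(u))
E
python3 m.py
```

```text
time_s: 23.5
position: [0.5315, -0.2213, 0.2413]
tcp_rot: [[-0.089, 0.996, 0.002], [0.996, 0.089, -0.002], [-0.002, 0.002, -1.0]]
force: [0.1, 0.6, -0.9]
opening: 0.455
grasp_force: 30.0
time_s: 24.12
position: [0.5311, -0.2171, 0.1528]
tcp_rot: [[-0.094, 0.996, 0.001], [0.996, 0.094, -0.001], [-0.001, 0.001, -1.0]]
force: [1.2, -0.8, 0.0]
opening: 0.456
grasp_force: 30.0
[ 0.5311111  -0.21705597  0.15278421] [[-0.094, 0.9956, 0.0014], [0.9956, 0.094, -0.0008], [-0.0009, 0.0013, -1.0]] 0.45632816957933936
to pad in tool [-0.45266784 -2.47139409 77.28150834]
wrist pad_top [([0.5277, -0.2188, 0.0764], 0.73)]
wrist pull_knob [([0.5335, -0.2779, 0.0901], 0.65)]
wrist lens [([0.5288, -0.2165, 0.1387], 0.73)]
wrist 0.95 [ -7.52770951 -19.94215067  13.26078368] [27.05746232 20.20267714 13.33178607] 4281
((8.77099323272705, -0.16841940581798553), (37.6302604675293, 39.484188079833984), 169.7303009033203)
side pad_top [([0.526, -0.217, 0.0763], 0.56)]
side pull_knob [([0.5304, -0.2735, 0.0864], 0.85)]
side lens [([0.3321, 0.4281, -0.0009], 0.64), ([0.5599, 0.4167, 0.0015], 0.52)]
side 0.47 [-28.5437129  -18.55709312  13.28541184] [26.70655063 24.69629374 13.33893271] 149
top pad_top []
top pull_knob []
top lens [([0.6218, 0.2721, 0.0006], 0.78), ([0.3262, 0.4262, -0.0024], 0.72)]
```

```bash
python3 - <<'E'
from h import *
s=read_state();Tm=np.array(s['tcp_rot'])
for k in range(3):
    im=capture("wrist")
    tr=[t for t in trace("wrist","lens") if t['pixels'].sum()>2500]
    if not tr: continue
    t=((ray(im,np.argwhere(tr[0]['pixels'])[:,::-1],s['position'][2]-.0133))-s['position'])@Tm*1000
    xs=np.arange(11,25,1.);mid=[];wd=[]
    for x in xs:
        y=t[abs(t[:,0]-x)<.8,1];mid.append((y.min()+y.max())/2);wd.append(y.max()-y.min())
    p=np.polyfit(xs,mid,1);print(p,np.degrees(p[0]/.395),np.round(mid,1),np.round(wd,1))
E
```

```text
[-0.02239842  0.34495086] -3.2489491968767377 [ 0.5  0.2 -0.  -0.  -0.  -0.3 -0.3 -0.3 -0.3 -0.  -0.  -0.  -0.  -0. ] [39.7 39.1 38.5 37.4 37.3 36.8 35.7 34.6 33.5 31.9 30.9 29.8 27.7 25.7]
[-0.02463362  0.64401323] -3.5731711027728 [-0.   0.2  0.2  0.5  0.5  0.5  0.5  0.2  0.2 -0.   0.2 -0.  -0.  -0. ] [39.7 39.1 38.  37.4 36.3 36.3 35.2 34.6 33.5 31.9 30.4 29.8 27.7 25.7]
[-0.00178303 -0.10713715] -0.25863294185218566 [-0.  -0.3 -0.  -0.3  0.  -0.3 -0.3 -0.3 -0.  -0.3  0.2 -0.  -0.3 -0.3] [39.7 39.1 38.5 37.9 37.3 36.8 35.7 34.6 34.  32.4 31.4 29.8 28.2 26.2]
```

```bash
python3 -m jog '-0.5 -2.5 0 0 0 0 36; 0 0 20 0 0 0 36; 0 0 15 0 0 0 36; 0 0 8 0 0 0 36; 0 0 0 0 0 0 36; 0 0 0 0 0 0 36; 0 0 0 0 0 0 36'; python3 m.py
```

```text
time_s: 26.0
position: [0.5283, -0.2184, 0.1091]
tcp_rot: [[-0.093, 0.996, 0.001], [0.996, 0.093, -0.001], [-0.001, 0.001, -1.0]]
force: [-0.8, -0.7, -0.8]
opening: 0.454
grasp_force: 30.0
[ 0.52833597 -0.21844602  0.1090947 ] [[-0.093, 0.9957, 0.001], [0.9957, 0.093, -0.0006], [-0.0007, 0.0009, -1.0]] 0.454163373325666
to pad in tool [ 0.62474761  0.49154053 33.59470978]
wrist pad_top []
wrist pull_knob [([0.5326, -0.2761, 0.0889], 0.97)]
wrist lens [([0.5287, -0.2175, 0.0942], 0.57), ([0.52, -0.2331, -0.0003], 0.34)]
wrist 0.57 [ -7.52958888 -19.97834173  13.27037963] [27.58383674 20.44887662 13.32326357] 4368
((8.767182350158691, -0.043912824243307114), (37.840187072753906, 39.762237548828125), 179.4356689453125)
side pad_top [([0.5223, -0.2184, 0.079], 0.88), ([0.5041, 0.0652, 0.0005], 0.67)]
side pull_knob [([0.5318, -0.2754, 0.0889], 0.78)]
side lens [([0.331, 0.4297, -0.0001], 0.65), ([0.5275, -0.2162, 0.0917], 0.6)]
side 0.52 [ 414.37122228 -217.18979432   12.7779889 ] [ 454.79210131 -183.3107375    12.81831534] 54
side 0.46 [389.92236048 -29.68443645  12.96612221] [433.17752252  12.31053439  13.01325467] 59
side 0.45 [-29.84876314 -18.55827779  13.28908319] [23.21332424 22.51998274 13.32771287] 152
top pad_top [([0.4231, 0.253, -0.0078], 0.51)]
top pull_knob []
top lens [([0.6225, 0.2754, 0.0026], 0.83), ([0.3268, 0.4264, -0.0005], 0.75)]
```

```bash
python3 -m jog '0.6 0.4 0 0 0 0 36; 0 0 6 0 0 0 36; 0 0 5 0 0 0 36; 0 0 0 0 0 0 36; 0 0 0 0 0 0 36; 0 0 0 0 0 0 36'; python3 m.py 2>&1 | grep -v top; python3 - <<'E'
import cv2,glob
f=sorted(glob.glob('pics/side2*.png'))[-1];print(f)
i=cv2.imread(f)[190:310,260:420];cv2.imwrite('pics/fin.png',cv2.resize(i,None,fx=4.5,fy=4.5,interpolation=cv2.INTER_CUBIC))
E
```

```text
time_s: 27.45
position: [0.5284, -0.2177, 0.0977]
tcp_rot: [[-0.093, 0.996, 0.0], [0.996, 0.093, -0.0], [-0.0, 0.0, -1.0]]
force: [0.6, 0.4, -0.1]
opening: 0.459
grasp_force: 30.0
[ 0.52840028 -0.21767061  0.09765209] [[-0.0928, 0.9957, 0.0002], [0.9957, 0.0928, -0.0001], [-0.0001, 0.0002, -1.0]] 0.45877242774052807
to pad in tool [-0.16277409  0.38124879 22.15219293]
wrist pull_knob []
wrist lens [([0.5279, -0.2171, 0.0829], 0.78)]
wrist 0.56 [ -6.95715854 -20.28434414  13.29367318] [27.05213204 20.23994815 13.30505247] 4218
((8.53926944732666, -0.1322965919971466), (37.541114807128906, 39.5383186340332), 172.62081909179688)
side pull_knob [([0.5289, -0.2739, 0.0847], 0.89)]
side lens [([0.5572, 0.4162, -0.0008], 0.62), ([0.6227, 0.2722, -0.0016], 0.55)]
side 0.44 [-27.44714232 -16.65187445  13.2975591 ] [22.1431589  20.01642629 13.30575126] 132
pics/side274.png
```

View pics/fin.png

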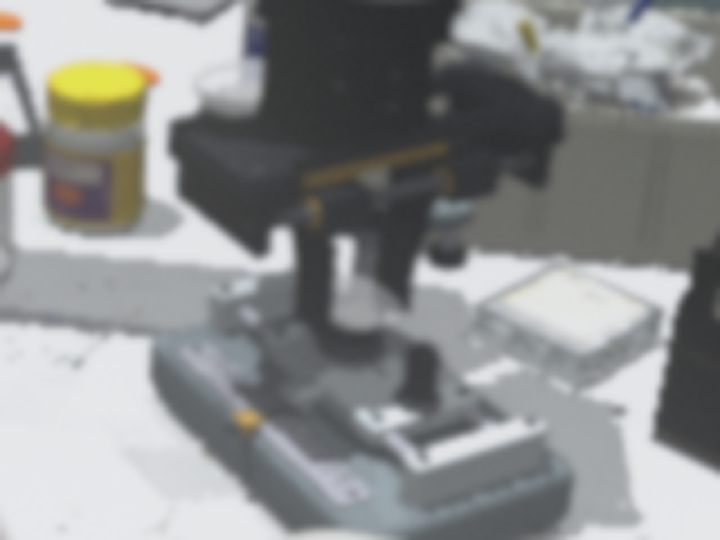

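The side view shows the lens held level over the pad at about (365,300), with the knob and the tab standing clear. The wrist force is about zero, so nothing is touching.

```bash
python3 -c "
from rig import *;print(hand_in())"
```

```text
the job is handed in; nothing more can be done
None
```

I handed the job in: the carriage is pulled out to the brass tab (pointer within about half a millimetre by my measurement) and released, and the lens is held level, right way up and centred about 6 mm above the pad, its long axis along the travel; I don't have the verdict.

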